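# Load two cuvette strips into a sloping spring magazine

## Task

Load the two eight-cell cuvette strips into the sloping spring magazine: stand each one upright on the lifter between the guides, leaning on the back rails, and press it down against the spring until both side catches have snapped over its end lugs, so that in the end both strips stay down in the column, one on the other, held by the catches. Leave the longer strip, the bottles and the glassware where they stand.

Things in the scene. Friction and masses are not known exactly. Their poses are not given: they have to be found in the camera images.
- strip_1: Cuvette strip of eight cells in pale plastic, 104 mm long (its y axis) x 22 mm wide (x) x 32 mm high (z); weighs about 80 g. Origin: centre of its underside, z up. The cell block is 84 mm long; a flat top web 5 mm thick runs 10 mm past it at each end as a lug. It stands upright on the bench and can be gripped across its 22 mm width; it may go into the magazine either way round.
- strip_2: The other eight-cell strip, the same as strip_1 in shape, size and axes.
- strip_1_top (a point): Centre of the top face of strip_1, 32 mm above its origin.
- strip_2_top (a point): Centre of the top face of strip_2, 32 mm above its origin.
- long_strip: A longer strip of ten cells (125 mm long, 22 mm wide, 32 mm high), for another instrument; does not fit the magazine. Origin: centre of its underside, y along it. Stays where it is.
- magazine: White base plate of the strip magazine, 150 mm wide (y), 135 mm deep (x from -60 to +75 mm), 13 mm high, fixed to the bench; x points from the open front to the back. It carries the sloping aluminium column, which reaches about 167 mm high, with a grey spring housing behind its middle (about 110 mm high).
- column: Sloping column of the magazine. Its z: up the column, leaning 0.26 rad towards the back; x: from open front to back rails; y: along the strips. Origin: foot of its centre line, 6 mm above the bench. A strip in it is centred at x = 0, y = 0, z up the column, back face on two rails (face at x = +11 mm, only at |y| > 40 mm: the middle is open for a finger).
- guide_top (a point): Point on the column's centre line at the upper end of the guides, z = 154 mm in the column frame. End cheeks have inner faces at y = +-55 mm (3 mm free at each strip end) and flare outward from here up to z = 167 mm.
- mouth (a point): Point on the column's centre line at the catches, z = 120 mm in the column frame; the top of the uppermost latched strip comes to rest here. The front is open above it; below, front lips at x = -14 mm hold the strips. Behind the middle a grey spring housing (|y| < 18 mm, x = 19 to 37 mm) reaches z = 114 mm.
- lifter (a joint): Sprung bar, 12 mm wide, 80 mm long, that carries the strips. 0 = up, its top at z = 122 mm in the column frame; grows (m) as it is pressed down the column, to 0.082; about 0.034 with one strip latched, 0.066 with two. Spring 3 N at the top plus 1.7 N per 10 mm: 9 N with one strip latched, 14 N with two. It does not sink under loose strips.
- catch_left (a joint): Sprung steel blade in the +y cheek, hanging inward; its toe reaches in to |y| = 46.5 mm, underside at z = 120 mm of the column frame. 0 = in; grows (rad, to 0.75) as a lug pushes it out. It snaps in over a lug once the strip's top is 4 mm below z = 120 mm (6 mm is safe); the strip then rises to its toe. A strip just stood on lifter or latched strip has its lugs above the catches.
- catch_right (a joint): The mirror-image catch in the cheek at -y.
- beaker_50: Small glass beaker, 50 mm across, 61 mm high; origin at the centre of its underside. Bystander.
- dropper_bottle_0: White dropper bottle, 31 mm across, 94 mm high; origin at the centre of its underside. Bystander.
- dropper_bottle_1: Another dropper bottle of the same size. Bystander.
- amber_bottle: Amber bottle with black cap, 58 mm across, 126 mm high; origin at the centre of its underside. Bystander.
- cylinder_50: Glass measuring cylinder, 48 mm across the foot, 200 mm high; origin at the centre of its underside. Bystander.
- wash_bottle: White wash bottle with bent spout, 88 mm across (123 mm with the spout), 238 mm high; origin at the centre of its underside. Bystander.

How it is judged:
By the outcome, as a careful person would: the job done as asked, in the order asked, and still so for the second after the job is handed in, with the robot touching nothing.
It also fails if it takes over 62 s, if anything falls off the work surface, if the arm or the gripper's body presses on something with over 40 N, if the wrist force passes 120 N, or if a joint passes its speed limit or range.

## Robot

A 6-joint arm with a two-finger parallel gripper is mounted at the origin on a cart in front of the work surface, level with it; the furniture and walls round the work are solid. World frame = base frame: x ahead of the robot, y to its left, z up, the work surface at z = 0. Lengths are in m, angles in degrees, forces in N, time in s.
With the tool pointing down it reaches from about 0.3 to 0.85 m from the base axis. Payload 5.4 kg.
Tool frame: the origin (TCP) lies at the very end of the fingers, on their centre line; the grasp point (between the pads) lies 19 mm behind it; z points along the fingers, x is the direction in which the jaws open and shut, and the axes are right-handed (so a half turn about z gives the same grasp; the last joint's range is limited). The gripper opens to 85 mm and grips with 20 to 120 N. Pads are 22 mm wide; open, the fingers measure 114 mm over their backs; the gripper's body (76 mm by 85 mm) begins 54 mm behind the grasp point. The pads swing forward as they close: fully open they stand 13 mm farther back than shut.
Start: joints at [-87.095, 9.076, 91.501, -0, 79.423, -12.038], TCP at [0.148, -0.556, 0.231] pointing down, gripper open.
Joint ranges: [-166.64, 166.64], [-54.1, 131.32], [10.49, 154.53], [-73.88, 253.88], [9.74, 151.15], [-171.62, 171.62]. Speed limits (degrees/s): [147.25, 147.25, 180, 180, 180, 180].

## Interface

Orientations are given as a 3x3 rotation matrix whose columns are the frame's x, y, z axes.
In Python, from bench import robot gives the robot as it stands. The module is installed in compiled form; this text tells all that it offers. Calls block until the motion is done:
- robot.move_ptp(position, orientation): joint-space move of the TCP to a pose.
- robot.line_to(position, frame=None, vel=0.15, threshold=None): straight line of the TCP; frame=None keeps the orientation; vel is the mean speed in m/s. With threshold (N) it stops when the force on the tool has changed by that much, and returns True; else False.
- robot.goto_joints(angles): joint-space move.
- robot.move_gripper(opening, f_grip=None): opening from 0.0 (shut) to 1.0 (fully open); f_grip is the grip in N (None keeps the last); returns when the fingers have stopped.
- robot.sleep(seconds).
- robot.solve_ik(position, orientation): joint angles nearest the present ones, or None.
- robot.capture(name): name is "scene" or "top" or "wrist"; returns a dict with "frame" (480x640x3 uint8, red, green, blue), "z_map" (480x640 float32, m along the optical axis (not along the pixel's ray), 0 where there is no reading), "K" (3x3 intrinsics, pixels), "T" (4x4, takes a point from camera to world coordinates); the wrist camera has in their place "hand_eye" (4x4, takes a point from camera to tool coordinates, whose origin is the TCP and whose axes are the tool frame's). Camera axes: x right, y down, z forward; pixel columns grow to the right and rows downward; lengths in m; the calibration is good to about 2 mm. A picture is of the moment at which its call begins: read the wrist's pose just before it.
A pose or a line that the arm cannot do raises robot.MotionError and nothing moves.
- robot.job_done(): hands the job in, once; it reports no verdict.
Trained networks look in the newest picture that a camera, given by its name, has taken for a name from the list of things; names that differ only in an ending like _2 or _b are one class to them, and where a whole thing is asked for, a point or a joint stands for the part that bears it (a point fixed in the world has none). Each returns a list of dicts, best first, with "confidence" (0 to 1); they miss things now and then, are a little off and sometimes report something else, mostly with a low value. They report only what shows in the picture. A call takes as long as a camera call.
- robot.search_frame(thing, camera): "rect" ([left, top, right, bottom] in pixels, round what is visible of it).
Readings, each from a call of its own:
- robot.get_t(): time.
- robot.get_q(): joint angles.
- robot.get_joint_velocities(): joint speeds.
- robot.get_joint_efforts(): joint torques, N m.
- robot.get_ee_pos(): TCP position.
- robot.get_orientation(): TCP orientation.
- robot.get_force(): force on the tool from outside, world axes, zero at the start.
- robot.get_ft_torque(): the same for the moment, N m.
- robot.get_grip_width(): opening from 0.0 (shut) to 1.0 (fully open).
Only numpy, scipy, OpenCV 4.12 (cv2) and the standard library are available. Lean on these libraries where they do the work, as an engineer would, in place of code of your own. Each camera call takes 0.05 s, during which the arm holds its last target.

## Working session

There is one attempt and no reset: what is moved stays moved. The work goes in short steps, each a Python script; the robot and the scene stay as the last script left them, time stands still between calls to the robot, and variables do not carry over. Pictures are saved under pics/ and viewed, and the job is handed in when it is done.

```bash
mkdir -p pics; python3 - <<'E'
from bench import robot
import cv2
for n in ("scene","top"):
    c=robot.capture(n); cv2.imwrite(f"pics/{n}0.png",c["frame"][:,:,::-1])
    print(n,c["K"].tolist(),c["T"].round(4).tolist())
    for t in ("strip_1","long_strip","magazine","beaker_50","amber_bottle","cylinder_50","wash_bottle","dropper_bottle_0","lifter","catch_left"):
        print(t,[( [round(float(v)) for v in d["rect"]],round(float(d["confidence"]),2)) for d in robot.search_frame(t,n)])
print(robot.get_t())
E
```

```text
scene [[474.39418007907125, 0.0, 319.0424452187181], [0.0, 474.39418007907125, 237.09893322419057], [0.0, 0.0, 1.0]] [[-0.477, -0.3716, 0.7965, -0.7481], [-0.8785, 0.2285, -0.4196, 0.7034], [-0.026, -0.8998, -0.4354, 0.7778], [0.0, 0.0, 0.0, 1.0]]
strip_1 [([243, 285, 262, 314], 0.88), ([231, 256, 250, 276], 0.62), ([306, 206, 344, 271], 0.52)]
long_strip [([253, 262, 263, 288], 0.45)]
magazine [([301, 212, 355, 279], 0.83), ([305, 210, 345, 271], 0.35)]
beaker_50 [([238, 254, 248, 276], 0.57)]
amber_bottle [([204, 284, 230, 330], 0.88)]
cylinder_50 [([417, 174, 424, 198], 0.45)]
wash_bottle [([151, 234, 208, 311], 0.62)]
dropper_bottle_0 [([254, 266, 265, 287], 0.49)]
lifter []
catch_left []
top [[605.2686289251673, 0.0, 326.130931601494], [0.0, 605.2686289251673, 240.86029012023153], [0.0, 0.0, 1.0]] [[-0.0081, -0.9971, 0.0755, 0.3376], [-1.0, 0.0085, 0.0043, 0.055], [-0.0049, -0.0755, -0.9971, 1.7121], [0.0, 0.0, 0.0, 1.0]]
strip_1 [([213, 262, 247, 291], 0.88), ([449, 200, 484, 224], 0.57)]
long_strip [([437, 271, 480, 283], 0.91)]
magazine [([306, 212, 373, 271], 0.89)]
beaker_50 [([232, 194, 252, 211], 0.78)]
amber_bottle [([174, 275, 202, 298], 0.83)]
cylinder_50 [([490, 184, 527, 215], 0.67), ([215, 263, 249, 292], 0.59)]
wash_bottle [([128, 215, 197, 248], 0.63)]
dropper_bottle_0 []
lifter [([171, 279, 198, 298], 0.27)]
catch_left []
1.1
```

```bash
python3 - <<'E'
import cv2
a=cv2.imread("pics/top0.png"); cv2.imwrite("pics/top0z.png",cv2.resize(a[150:330,110:550],(792,324),interpolation=2))
a=cv2.imread("pics/scene0.png"); cv2.imwrite("pics/scene0z.png",cv2.resize(a[150:350,140:440],(792,528),interpolation=2))
E
```

```text
(no output)
```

View pics/top0z.png

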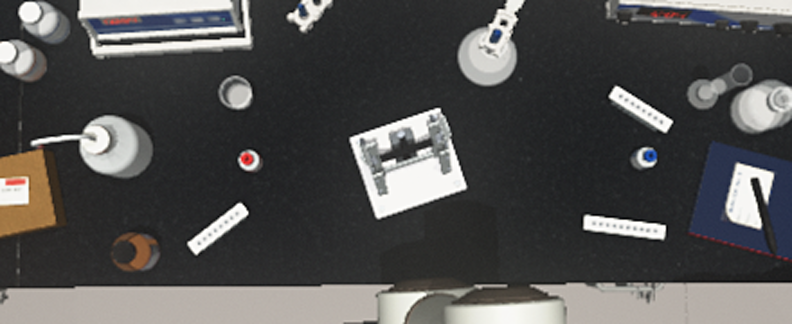

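View pics/scene0z.png

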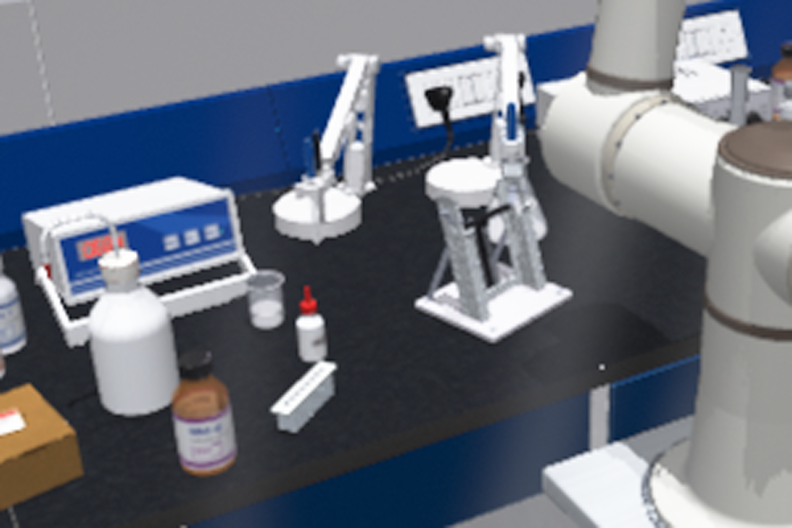

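View pics/top0.png

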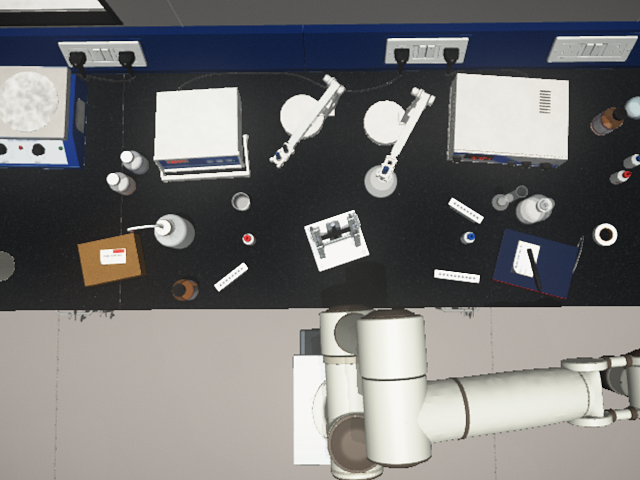

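```bash
cat > h.py <<'E'
from bench import robot
import numpy as np, cv2
def cloud(c,T=None):
    z=c["z_map"];K=c["K"];v,u=np.mgrid[0:480,0:640]
    P=np.stack([(u-K[0,2])/K[0,0]*z,(v-K[1,2])/K[1,1]*z,z,np.ones_like(z)],-1)
    W=P@(c["T"] if T is None else T).T
    W=W[...,:3]; W[z==0]=np.nan
    return W
def toolT():
    T=np.eye(4);T[:3,:3]=robot.get_orientation();T[:3,3]=robot.get_ee_pos();return T
def wrist(name=None):
    T=toolT(); c=robot.capture("wrist"); c["T"]=T@c["hand_eye"]
    if name: cv2.imwrite(f"pics/{name}.png",c["frame"][:,:,::-1])
    return c
def down(yaw,tilt=0):
    # tool x at angle yaw in world
    c,s=np.cos(yaw),np.sin(yaw)
    x=np.array([c,s,0]);z=np.array([0,0,-1.]);return np.stack([x,np.cross(z,x),z],1)
E
python3 - <<'E'
from h import *
np.set_printoptions(precision=4,suppress=True)
c=robot.capture("top");W=cloud(c)
for n,(l,t,r,b),h in (("A",(210,258,252,295),(.02,.045)),("B",(446,196,487,226),(.02,.045)),("long",(432,266,485,288),(.02,.045)),("mag",(300,206,376,276),(.004,.025)),("maghi",(300,206,376,276),(.12,.25))):
    w=W[t:b,l:r].reshape(-1,3); w=w[(w[:,2]>h[0])&(w[:,2]<h[1])]
    rr=cv2.minAreaRect(w[:,:2].astype(np.float32)*1000)
    print(n,len(w),w.mean(0),w[:,2].max(),rr)
print("bench",np.nanmedian(W[225:260,260:290,2]))
T=toolT();c=robot.capture("wrist");print(c["K"],c["hand_eye"])
E
```

```text
A 309 [0.3687 0.3265 0.0321] 0.042361156602452654 ((369.1347961425781, 326.47918701171875), (22.8984317779541, 104.67034149169922), 37.30348587036133)
B 319 [ 0.5474 -0.3276  0.0326] 0.04418538557272789 ((547.8201293945312, -328.6322937011719), (105.10169219970703, 25.967302322387695), 56.04958724975586)
long 366 [ 0.3657 -0.2983  0.0329] 0.04404124543181731 ((365.6656494140625, -299.2189636230469), (124.63143157958984, 22.349437713623047), 82.26378631591797)
mag 2223 [0.4608 0.0298 0.012 ] 0.024999658246251943 ((467.9254455566406, 30.124000549316406), (212.67698669433594, 195.9234619140625), 89.43059539794922)
maghi 392 [0.4836 0.0366 0.1401] 0.1783765981129093 ((481.1168212890625, 36.55388259887695), (47.07483673095703, 134.6949005126953), 18.525909423828125)
bench 0.0004226184835505187
[[422.5821   0.     317.9591]
 [  0.     422.5821 238.5623]
 [  0.       0.       1.    ]] [[ 1.     -0.0002  0.0001 -0.0005]
 [ 0.0002  0.956   0.2933 -0.0759]
 [-0.0002 -0.2933  0.956  -0.1435]
 [ 0.      0.      0.      1.    ]]
```

```bash
python3 - <<'E'
from h import *
np.set_printoptions(precision=3,suppress=True)
c=robot.capture("top");W=cloud(c)
for u,v in ((381,183),(381,170),(390,165),(300,115),(283,158),(366,190),(395,120),(425,95),(508,200),(469,238),(241,201),(248,239),(185,290),(175,230),(520,190),(535,208)): print(u,v,W[v,u])
w=W[60:270,250:460].reshape(-1,3);w=w[(w[:,2]>.1)]
for lo,hi in ((.1,.15),(.15,.2),(.2,.3),(.3,.4),(.4,.6)):
    s=w[(w[:,2]>lo)&(w[:,2]<hi)]
    if len(s): print(lo,len(s),s.min(0),s.max(0))
E
```

```text
381 183 [ 0.617 -0.088  0.086]
381 170 [ 0.641 -0.083  0.146]
390 165 [ 0.654 -0.107  0.146]
300 115 [0.825 0.134 0.024]
283 158 [0.68  0.175 0.125]
366 190 [ 0.612 -0.053 -0.   ]
395 120 [ 0.807 -0.136  0.028]
425 95 [ 0.814 -0.189  0.228]
508 200 [ 0.565 -0.425  0.105]
469 238 [ 0.467 -0.327  0.066]
241 201 [0.581 0.302 0.018]
248 239 [0.469 0.275 0.067]
185 290 [0.332 0.432 0.124]
175 230 [0.489 0.457 0.138]
520 190 [ 0.582 -0.438  0.167]
535 208 [ 0.542 -0.495  0.108]
0.1 1496 [ 0.438 -0.303  0.1  ] [0.953 0.211 0.15 ]
0.15 1017 [ 0.448 -0.196  0.15 ] [0.836 0.191 0.2  ]
0.2 846 [ 0.634 -0.215  0.2  ] [0.873 0.09  0.237]
```

View magazine.

```bash
python3 - <<'E'
from h import *
np.set_printoptions(precision=4,suppress=True)
R=down(np.radians(18.5))
p=np.array([.485,.036,.30])
try:
    robot.move_ptp(p,R)
except robot.MotionError as e: print(e)
print(robot.get_t(),robot.get_q())
c=wrist("w1");W=cloud(c);np.save("w1.npy",W)
for t in ("magazine","lifter","catch_left"):
    print(t,[( [round(float(v)) for v in d["rect"]],round(float(d["confidence"]),2)) for d in robot.search_frame(t,"wrist")])
robot.line_to(p,down(np.radians(18.5+15))) if 0 else None
E
```

```text
3.6833 [-10.0999  -6.5925  99.7145  -0.0131  86.8887 -28.5249]
magazine [([236, 106, 373, 309], 0.7)]
lifter [([307, 151, 340, 255], 0.94)]
catch_left [([306, 115, 330, 145], 0.73), ([268, 113, 355, 306], 0.33)]
```

View pics/w1.png

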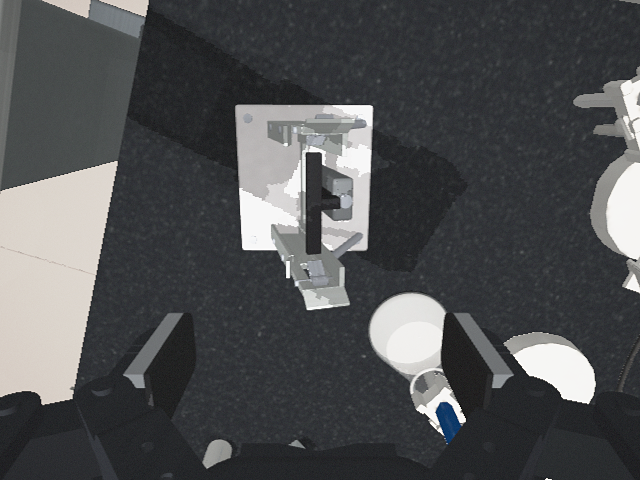

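```bash
python3 - <<'E'
from h import *
np.set_printoptions(precision=4,suppress=True)
W=np.load("w1.npy")
def sub(l,t,r,b,z0,z1):
    w=W[t:b,l:r].reshape(-1,3);return w[(w[:,2]>z0)&(w[:,2]<z1)]
pl=sub(225,95,385,262,.007,.019)
print(len(pl),np.median(pl[:,2]),cv2.minAreaRect(pl[:,:2].astype(np.float32)*1000))
th=np.radians(18.5);A=np.array([[np.cos(th),np.sin(th)],[-np.sin(th),np.cos(th)]])
q=pl[:,:2]@A.T*1000
# edge fits
for name,ax,sgn in (("front",0,-1),("back",0,1),("+y",1,1),("-y",1,-1)):
    o=1-ax; bins={}
    for b in q: bins.setdefault(round(b[o]/3),[]).append(b[ax])
    k=np.array(sorted(bins)); e=np.array([max(bins[i]) if sgn>0 else min(bins[i]) for i in k])
    m=abs(e-np.median(e))<6
    f=np.polyfit(k[m]*3,e[m],1); print(name,m.sum(),np.median(e[m]),"slope deg",np.degrees(np.arctan(f[0])), e[m].std())
li=sub(303,148,324,258,.11,.135)
print("lifter",len(li),np.median(li[:,2]),cv2.minAreaRect(li[:,:2].astype(np.float32)*1000))
a=li[:,:2]@A.T*1000;print(a.min(0),a.max(0))
E
python3 - <<'E'
import cv2
a=cv2.imread("pics/w1.png"); cv2.imwrite("pics/w1z.png",cv2.resize(a[90:320,215:395],(626,800)[:2] if 0 else (470,600),interpolation=2))
E
```

```text
12421 0.013850863230307986 ((470.6549072265625, 35.284812927246094), (135.38510131835938, 149.34072875976562), 17.97481346130371)
front 50 390.7255214944263 slope deg 0.3256183630206913 0.4681204584896419
back 51 524.5116735748096 slope deg 0.5264257364160692 0.7129067292688112
+y 46 -41.70820175558158 slope deg -0.2667641436166456 0.30533936529850575
-y 28 -189.06745430690492 slope deg -0.127597509667461 1.8354126236136938
lifter 1708 0.12471291917552077 ((482.57696533203125, 35.7945442199707), (14.625628471374512, 86.47523498535156), 18.658281326293945)
[ 461.7841 -162.3964] [476.4255 -75.9547]
```

View pics/w1z.png

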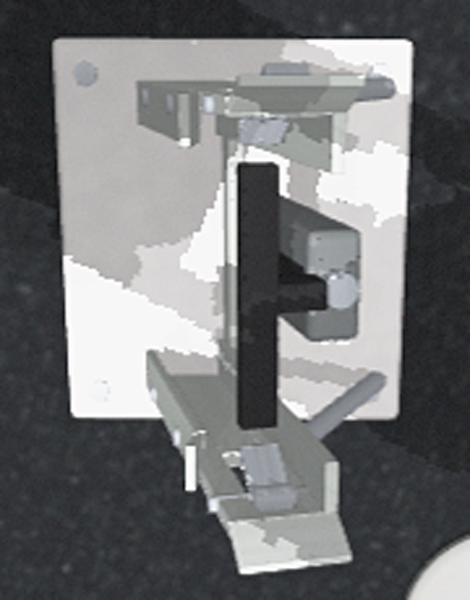

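```bash
cat >> h.py <<'E'
def darkrect(W,F,reg,z0,z1,thr=60):
    l,t,r,b=reg;w=W[t:b,l:r].reshape(-1,3);g=F[t:b,l:r].reshape(-1,3).max(1)
    return w[(w[:,2]>z0)&(w[:,2]<z1)&(g<thr)]
E
python3 - <<'E'
from h import *
np.set_printoptions(precision=4,suppress=True)
R=down(np.radians(18.2+180))
robot.move_ptp(np.array([.485,.036,.30]),R)
print(robot.get_t(),robot.get_q())
c=wrist("w2");W=cloud(c);np.save("w2.npy",W)
np.save("w2T.npy",c["T"])
for t in ("magazine","lifter","catch_left"):
    print(t,[( [round(float(v)) for v in d["rect"]],round(float(d["confidence"]),2)) for d in robot.search_frame(t,"wrist")])
E
python3 - <<'E'
import cv2
a=cv2.imread("pics/w2.png"); cv2.imwrite("pics/w2z.png",cv2.resize(a[90:330,215:435],(550,600),interpolation=2))
E
```

```text
6.5417 [-10.0286  -6.6135  99.7187  -0.0004  86.8947 151.757 ]
magazine [([268, 114, 400, 319], 0.68), ([311, 402, 345, 450], 0.65)]
lifter [([295, 162, 332, 261], 0.73), ([284, 127, 368, 318], 0.37)]
catch_left [([307, 266, 325, 296], 0.71), ([297, 162, 331, 262], 0.2)]
```

View pics/w2z.png

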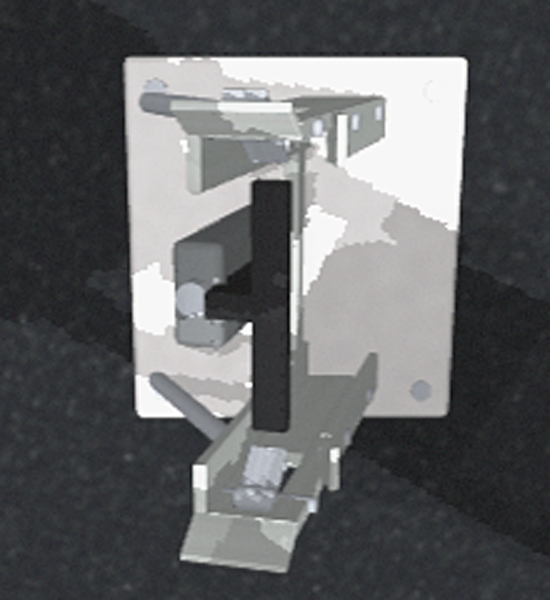

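```bash
python3 - <<'E'
from h import *
np.set_printoptions(precision=4,suppress=True)
K=np.array([[422.5821,0,317.9591],[0,422.5821,238.5623],[0,0,1]])
H=np.array([[1,-.0002,.0001,-.0005],[.0002,.956,.2933,-.0759],[-.0002,-.2933,.956,-.1435],[0,0,0,1]])
res=[]
for nm,yaw,reg in (("w1",18.5,(290,140,335,265)),("w2",198.2,(300,150,345,270))):
    F=cv2.imread(f"pics/{nm}.png");W=np.load(nm+".npy")
    T=np.eye(4);T[:3,:3]=down(np.radians(yaw));T[:3,3]=[.485,.036,.30]
    T=(T@H) if nm=="w1" else np.load("w2T.npy")
    l,t,r,b=reg
    m=(F[t:b,l:r].max(2)<45)&(W[t:b,l:r,2]>.115)&(W[t:b,l:r,2]<.135)
    m=cv2.morphologyEx(m.astype(np.uint8),cv2.MORPH_OPEN,np.ones((9,9)))
    rr=cv2.minAreaRect(np.argwhere(m)[:,::-1].astype(np.float32)); (cx,cy),sz,an=rr
    cx+=l;cy+=t; print(nm,(cx,cy),sz,an)
    ray=T[:3,:3]@np.linalg.inv(K)@[cx,cy,1]; s=(.1239-T[2,3])/ray[2]; P=T[:3,3]+s*ray
    print(" lifter center",P, "median z",np.median(W[t:b,l:r,2][m>0]))
    box=cv2.boxPoints(rr)+[l,t]
    B=[]
    for p in box:
        ray=T[:3,:3]@np.linalg.inv(K)@[*p,1]; B.append((T[:3,3]+(.1239-T[2,3])/ray[2]*ray)[:2])
    print(" ",cv2.minAreaRect(np.array(B,np.float32)*1000))
    # plate
    lab=W[95:335,215:440].reshape(-1,3); pl=lab[(lab[:,2]>.007)&(lab[:,2]<.019)]
    # largest comp
    mm=((W[...,2]>.007)&(W[...,2]<.019)).astype(np.uint8);mm[:95]=0;mm[330:]=0
    n,L,st,_=cv2.connectedComponentsWithStats(mm);k=1+st[1:,4].argmax();pl=W[L==k]
    print(" plate",cv2.minAreaRect(pl[:,:2].astype(np.float32)*1000),np.median(pl[:,2]))
E
```

```text
w1 (290.0, 140.0) (0.0, 0.0) 0.0
 lifter center [0.4479 0.0805 0.1239] median z nan
  ((447.871337890625, 80.48187255859375), (0.0, 0.0), 0.0)
 plate ((470.6549072265625, 35.284812927246094), (135.38510131835938, 149.34072875976562), 17.97481346130371) 0.013850950196076989
w2 (300.0, 150.0) (0.0, 0.0) 0.0
 lifter center [ 0.5129 -0.0024  0.1239] median z nan
  ((512.8525390625, -2.394878625869751), (0.0, 0.0), 0.0)
 plate ((471.7379150390625, 35.23530578613281), (135.2041778564453, 149.77085876464844), 18.24403953552246) 0.013787398063951795
  return _methods._mean(a, axis=axis, dtype=dtype,
  ret = ret.dtype.type(ret / rcount)
```

```bash
python3 - <<'E'
from h import *
np.set_printoptions(precision=4,suppress=True)
K=np.array([[422.5821,0,317.9591],[0,422.5821,238.5623],[0,0,1]])
H=np.array([[1,-.0002,.0001,-.0005],[.0002,.956,.2933,-.0759],[-.0002,-.2933,.956,-.1435],[0,0,0,1]])
th=np.radians(18.1);ex=np.array([np.cos(th),np.sin(th)]);ey=np.array([-ex[1],ex[0]])
O=np.array([.46407,.03293])
for nm,yaw,reg in (("w1",18.5,(300,145,326,262)),("w2",198.2,(310,155,336,268))):
    F=cv2.imread(f"pics/{nm}.png");W=np.load(nm+".npy")
    T=np.eye(4);T[:3,:3]=down(np.radians(yaw));T[:3,3]=[.485,.036,.30]
    T=(T@H) if nm=="w1" else np.load("w2T.npy")
    l,t,r,b=reg
    g=F[t:b,l:r].max(2)<70
    col=g.mean(0); row=g.mean(1)
    print(nm,"cols>.6",np.where(col>.6)[0][[0,-1]]+l,"rows>.4",np.where(row>.4)[0][[0,-1]]+t)
    cs=np.where(col>.6)[0][[0,-1]]+l; rs=np.where(row>.4)[0][[0,-1]]+t
    for px in ((cs.mean(),rs[0]-.5),(cs.mean(),rs[1]+.5),(cs[0]-.5,rs.mean()),(cs[1]+.5,rs.mean())):
        ray=T[:3,:3]@np.linalg.inv(K)@[*px,1]; P=T[:3,3]+(.1239-T[2,3])/ray[2]*ray
        print("  mag frame",ex@(P[:2]-O)*1000,ey@(P[:2]-O)*1000)
    print(np.nanmedian(W[t+5:b-5,312 if nm=="w1" else 324,2]))
E
```

```text
w1 cols>.6 [306 320] rows>.4 [153 253]
  mag frame 16.386686943185545 41.26105286439738
  mag frame 16.655270297895388 -38.26275881970936
  mag frame 10.732356079656826 2.881293200070329
  mag frame 22.30004367855426 2.9592364045722364
0.12497054611526076
w2 cols>.6 [316 330] rows>.4 [162 261]
  mag frame 18.252293544974776 -40.296539450569284
  mag frame 17.82841330409364 39.412807893339554
  mag frame 23.867352782859946 -1.8519078943206277
  mag frame 12.228632354002514 -1.875080472276333
0.12513781856472134
```

```bash
cat >> h.py <<'E'
th=np.radians(18.1);ex=np.array([np.cos(th),np.sin(th),0]);ey=np.array([-np.sin(th),np.cos(th),0]);ez=np.array([0,0,1.])
cz=np.sin(.26)*ex+np.cos(.26)*ez; cx=np.cos(.26)*ex-np.sin(.26)*ez
O=np.array([.46407,.03293,.006])+ex*(-.01405)+ey*.0002
def col(x,y,z): return O+(x*cx+y*ey+z*cz)/1000
def Rcol(s=1): # s=+1: tool x=+cx
    z=-cz;x=s*cx;return np.stack([x,np.cross(z,x),z],1)
BIAS=np.array([.00075,.0010])
def findstrip(name,R,p,zt=.032,L=104):
    robot.move_ptp(p,R); c=wrist(name);W=cloud(c)
    F=c["frame"]
    m=((W[...,2]>.024)&(W[...,2]<.042)).astype(np.uint8)
    d=np.hypot(W[...,0]-p[0],W[...,1]-p[1])<.09
    m=cv2.morphologyEx(m*d,cv2.MORPH_OPEN,np.ones((3,3),np.uint8))
    n,Lb,st,_=cv2.connectedComponentsWithStats(m);k=1+st[1:,4].argmax();w=W[Lb==k]
    rr=cv2.minAreaRect(w[:,:2].astype(np.float32)*1000)
    print(name,len(w),rr,np.median(w[:,2]))
    (a,b),(sw,sh),an=rr
    yaw=an if sw<sh else an+90   # width axis
    ctr=np.array([a,b])/1000+R[:2,:2]@BIAS
    return ctr,yaw,rr
E
python3 - <<'E'
from h import *
np.set_printoptions(precision=2,suppress=True)
for s in (1,-1):
    for z in (113,131,210,230): print(s,z,robot.solve_ik(col(0,0,z),Rcol(s)))
for y in (37.3,217.3,-142.7): print(y,robot.solve_ik([.369,.326,.008],down(np.radians(y))),robot.solve_ik([.369,.326,.28],down(np.radians(y))))
for y in (-34,146): print(y,robot.solve_ik([.548,-.328,.008],down(np.radians(y))),robot.solve_ik([.548,-.328,.28],down(np.radians(y))))
E
```

```text
1 113 [ -6.03  13.91 101.02  -6.15  78.78 -22.21]
1 131 [ -5.83  13.23  99.65  -6.06  80.84 -22.24]
1 210 [ -5.    11.4   92.62  -5.79  89.73 -22.37]
1 230 [ -4.8   11.23  90.58  -5.74  91.95 -22.4 ]
-1 113 [ -6.03  13.91 101.02  -6.15  78.78 157.79]
-1 131 [ -5.83  13.23  99.65  -6.06  80.84 157.76]
-1 210 [ -5.    11.4   92.62  -5.79  89.73 157.63]
-1 230 [ -4.8   11.23  90.58  -5.74  91.95 157.6 ]
37.3 [ 27.37  14.77 113.29  -0.    51.94  -9.93] [ 27.37  -5.16 100.6   -0.    84.56  -9.93]
217.3 [ 27.37  14.77 113.29  -0.    51.94 170.07] [ 27.37  -5.16 100.6   -0.    84.56 170.07]
-142.7 [ 27.37  14.77 113.29  -0.    51.94 170.07] [ 27.37  -5.16 100.6   -0.    84.56 170.07]
-34 [-41.72  32.61  88.56  -0.    58.83  -7.72] [-41.72  16.95  76.8   -0.    86.25  -7.72]
146 None None
```

```bash
python3 - <<'E'
from h import *
ctr,yaw,rr=findstrip("a1",down(np.radians(37.3)),np.array([.369,.326,.20]))
print(ctr,yaw,robot.get_t())
np.save("A.npy",[*ctr,yaw])
E
```

```text
a1 3897 ((370.669189453125, 329.4443359375), (22.019357681274414, 103.09818267822266), 37.5013313293457) 0.032870801035259134
[0.37187178 0.32910335] 37.5013313293457 9.1917
```

View pics/a1.png

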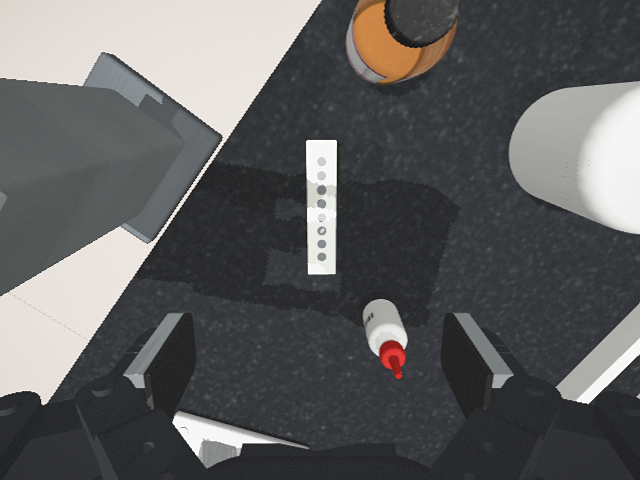

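```bash
python3 - <<'E'
from h import *
np.set_printoptions(precision=4,suppress=True)
x,y,yaw=np.load("A.npy");R=down(np.radians(yaw))
robot.move_gripper(.6,30)
robot.move_ptp([x,y,.07],R)
print(robot.line_to([x,y,.010],vel=.12,threshold=8))
print(robot.get_ee_pos())
robot.move_gripper(0,40);print("grip",robot.get_grip_width(),robot.get_force())
robot.line_to([x,y,.20],vel=.25)
c=wrist("a2");W=cloud(c);np.save("a2.npy",np.concatenate([W,c["frame"]],-1));np.save("a2T.npy",toolT())
print(robot.get_grip_width(),robot.get_t())
E
```

```text
False
[0.373  0.3297 0.0113]
grip 0.24901617332193904 [-0.0893  0.8346  6.6431]
0.2502349257738321 12.1917
```

View pics/a2.png

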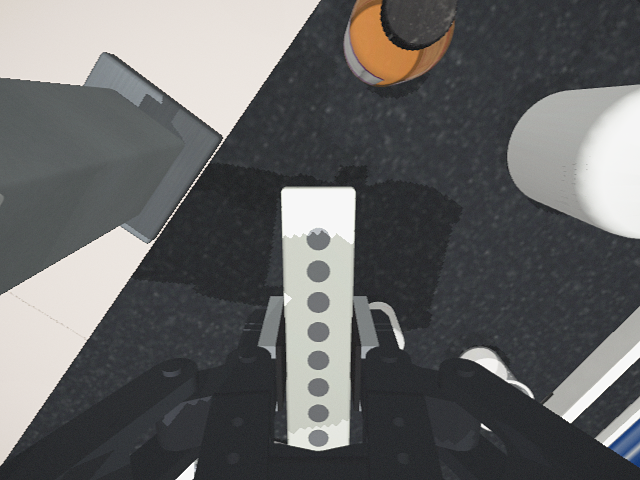

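```bash
cat >> h.py <<'E'
def held(fn):
    D=np.load(fn+".npy");T=np.load(fn+"T.npy");W=D[...,:3];F=D[...,3:]
    t=(W-T[:3,3])@T[:3,:3]*1000
    m=(F.min(2)>140)&(abs(t[...,0])<20)&(abs(t[...,2]+22)<14)
    m[:170]=0; m[440:]=0
    n,L,st,_=cv2.connectedComponentsWithStats(m.astype(np.uint8));k=1+st[1:,4].argmax()
    q=t[L==k]
    print("px rows",np.where(L==k)[0].min(),"median z",np.median(q[:,2]))
    f=np.polyfit(q[:,1],q[:,2],1);print("z vs y slope deg",np.degrees(np.arctan(f[0])),"z at y=0",f[1])
    e=q[(q[:,1]<np.percentile(q[:,1],3))];print("y min",q[:,1].min(),np.percentile(q[:,1],1))
    # mid x vs y
    ys=np.arange(-48,-15,3);mx=[(q[abs(q[:,1]-y)<2,0].min()+q[abs(q[:,1]-y)<2,0].max())/2 for y in ys]
    g=np.polyfit(ys,mx,1);print("mid x",np.mean(mx),"slope deg",np.degrees(np.arctan(g[0])))
E
python3 - <<'E'
from h import *
held("a2");print(robot.get_ee_pos(),np.load("a2T.npy")[:3,3])
E
```

```text
px rows 187 median z -22.19216557935364
z vs y slope deg -0.0549400288620987 z at y=0 -22.189668744481036
y min -53.17894121074395 -52.74149123717491
mid x 1.287765581784489 slope deg 0.2571121126025669
[0.3705739  0.32839611 0.19767435] [0.3705739  0.32839611 0.19767435]
```

```bash
python3 - <<'E'
import re
s=open("h.py").read()
s=s.replace('c["T"]=T@c["hand_eye"]','c["Tt"]=T;c["T"]=T@c["hand_eye"]')
open("h.py","w").write(s)
from h import *
robot.sleep(.3)
c=wrist("a3");np.save("a3.npy",np.concatenate([cloud(c),c["frame"]],-1));np.save("a3T.npy",c["Tt"])
held("a3");print(robot.get_ee_pos(),c["Tt"][:3,3])
robot.sleep(.5);print(robot.get_ee_pos(),robot.get_force(),robot.get_t())
E
```

```text
px rows 187 median z -21.714003174798854
z vs y slope deg -0.05296113584868417 z at y=0 -21.712547832723104
y min -53.41110665713445 -52.77473252691576
mid x 1.0113514978429647 slope deg 0.06156896760758129
[0.37165622 0.32898025 0.19945372] [0.37154909 0.32890773 0.19920651]
[0.37189336 0.3290929  0.20003908] [0.16981304 0.09092328 0.06019877] 13.0417
```

```bash
python3 - <<'E'
from h import *
np.set_printoptions(precision=2,suppress=True)
D=np.load("a3.npy");T=np.load("a3T.npy");t=(D[...,:3]-T[:3,3])@T[:3,:3]*1000
for r in (183,185,187,189,200,220,250): 
    m=np.where((D[r,:,3:].min(1)>130)&(np.arange(640)>260)&(np.arange(640)<380))[0]
    if len(m): print(r,m[[0,-1]],t[r,m[0]],t[r,m[-1]],t[r,318])
E
```

```text
187 [285 352] [ -8.76 -52.85 -18.79] [ 11.23 -52.75 -18.26] [  1.06 -53.07 -20.01]
189 [282 354] [ -9.37 -52.89 -22.27] [ 30.6  -12.29 198.08] [  1.06 -52.71 -21.31]
200 [281 355] [ -9.84 -49.41 -21.15] [ 31.67  -3.12 198.25] [  1.06 -49.47 -21.44]
220 [282 354] [ -9.72 -43.28 -20.96] [ 11.87 -43.18 -20.61] [  1.06 -43.5  -21.8 ]
250 [283 353] [ -9.55 -34.2  -22.13] [ 11.7  -34.05 -21.72] [  1.06 -34.35 -22.59]
```

```bash
python3 - <<'E'
from h import *
c=robot.capture("wrist");print(c["hand_eye"]);R=robot.get_orientation();print(R,R.T@R)
c=robot.capture("wrist");print(c["hand_eye"][:3,3])
E
```

```text
[[ 9.99999782e-01 -3.63230263e-04  5.51170960e-04  9.76336918e-04]
 [ 1.84807243e-04  9.55654026e-01  2.94491678e-01 -7.52245351e-02]
 [-6.33697037e-04 -2.94491512e-01  9.55653885e-01 -1.43503966e-01]
 [ 0.00000000e+00  0.00000000e+00  0.00000000e+00  1.00000000e+00]]
[[ 7.93342774e-01  6.08775198e-01  4.51956643e-05]
 [ 6.08775198e-01 -7.93342775e-01  9.73149260e-06]
 [ 4.17799451e-05  1.97935901e-05 -9.99999999e-01]] [[ 1.00000000e+00 -1.05275481e-17  1.29739277e-17]
 [-1.05275481e-17  1.00000000e+00  2.84120326e-17]
 [ 1.29739277e-17  2.84120326e-17  1.00000000e+00]]
[ 0.00097632 -0.07522454 -0.14350398]
```

```bash
for i in 1 2; do python3 - <<'E'
from h import *
np.set_printoptions(precision=5,suppress=True)
c=robot.capture("wrist");print(c["hand_eye"][:3])
E
done; python3 - <<'E'
from h import *
np.set_printoptions(precision=5,suppress=True)
T=np.eye(4);T[:3,:3]=down(np.radians(198.2));T[:3,3]=[.485,.036,.30]
print(np.linalg.inv(T)@np.load("w2T.npy"))
E
```

```text
[[ 1.      -0.00036  0.00055  0.00098]
 [ 0.00018  0.95565  0.29449 -0.07522]
 [-0.00063 -0.29449  0.95565 -0.1435 ]]
[[ 1.      -0.00036  0.00055  0.00098]
 [ 0.00018  0.95565  0.29449 -0.07522]
 [-0.00063 -0.29449  0.95565 -0.1435 ]]
[[ 1.       0.00028 -0.00069 -0.00088]
 [-0.00007  0.95585  0.29384 -0.07455]
 [ 0.00075 -0.29384  0.95585 -0.14349]
 [ 0.       0.       0.       1.     ]]
```

```bash
python3 - <<'E'
from h import *
np.set_printoptions(precision=2,suppress=True)
E=np.array([.7,.7,.8])
ex2,ey2=ex[:2],ey[:2]
for nm,cs,rs in (("w1",(306,320),(153,253)),("w2",(316,330),(162,261))):
    W=np.load(nm+".npy")*1000-E
    cc=int(np.mean(cs))
    mid=W[rs[0]+4:rs[1]-3,cc-2:cc+3].reshape(-1,3)
    a=np.nanmedian(W[rs[0]+1,cc-3:cc+4],0);b=np.nanmedian(W[rs[1]-1,cc-3:cc+4],0)
    ctr=(a+b)/2
    l=np.nanmedian(W[rs[0]+10:rs[1]-10,cs[0]+1],0);r=np.nanmedian(W[rs[0]+10:rs[1]-10,cs[1]-1],0)
    print(nm,"ends",a,b,"len",np.linalg.norm(a-b),"yaw",np.degrees(np.arctan2(-(a-b)[0],(a-b)[1]))%180,"mid",ctr,"width mid",(l+r)/2,"z",np.median(mid[:,2]))
    P=W.copy();m=((P[...,2]>6)&(P[...,2]<18)).astype(np.uint8);m[:95]=0;m[330:]=0
    n,L,st,_=cv2.connectedComponentsWithStats(m);k=1+st[1:,4].argmax();pl=P[L==k]
    rr=cv2.minAreaRect(pl[:,:2].astype(np.float32));print(rr,np.median(pl[:,2]))
    print("lifter in mag frame",(ctr[:2]-np.array(rr[0]))@ex2+7.5,(ctr[:2]-np.array(rr[0]))@ey2)
E
```

```text
w1 ends [468.22  74.85 124.36] [492.39   1.62 123.64] len 77.11581616568273 yaw 18.265183583267277 mid [480.31  38.24 124.  ] width mid [479.7   40.   124.08] z nan
((469.9549865722656, 34.58484649658203), (135.38516235351562, 149.3407745361328), 17.97481346130371) 13.05057032413628
lifter in mag frame 18.47478103970624 0.2539639456877265
w2 ends [492.91   0.59 124.15] [468.56  73.72 124.51] len 77.07683408555795 yaw 18.42041746057265 mid [480.74  37.15 124.33] width mid [481.39  35.28 123.94] z 124.22846496617217
((471.0378723144531, 34.535316467285156), (135.20425415039062, 149.77081298828125), 18.244001388549805) 12.987027315805943
lifter in mag frame 17.532780861599647 -0.524778752096069
```

```bash
cat >> h.py <<'E'
th=np.radians(18.17);ex=np.array([np.cos(th),np.sin(th),0]);ey=np.array([-np.sin(th),np.cos(th),0])
cz=np.sin(.26)*ex+np.cos(.26)*ez; cx=np.cos(.26)*ex-np.sin(.26)*ez
O=np.array([.4805,.03765,.1239])-.122*cz
BIAS=np.zeros(2); E_=np.array([.0007,.0007,.0008])
E
python3 - <<'E'
from h import *
np.set_printoptions(precision=4,suppress=True)
R=Rcol(1);y=-.8
robot.move_ptp(col(-.5,y,230),R);f0=robot.get_force()
robot.line_to(col(-.5,y,180),vel=.15);robot.sleep(.4)
c=wrist("b1")
p=robot.get_ee_pos()-O;print(np.array([p@cx,p@ey,p@cz])*1000,robot.get_force(),robot.get_t())
E
```

```text
[ -0.3731  -0.9154 180.3463] [-0.4023  0.6049  0.0696] 15.375
```

View pics/b1.png

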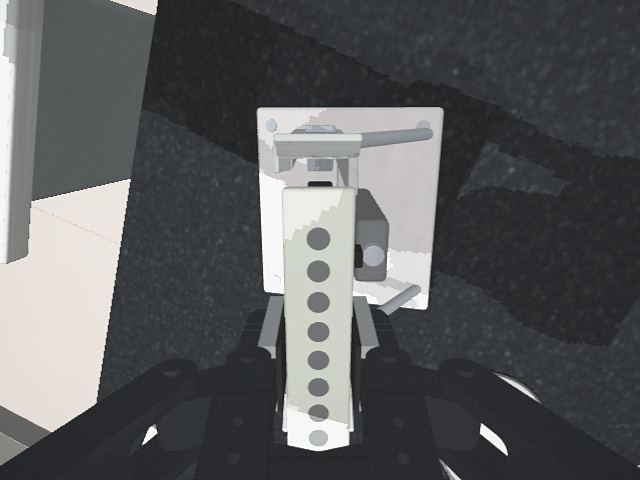

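```bash
python3 - <<'E'
from h import *
np.set_printoptions(precision=2,suppress=True)
y=-.8
def st(): 
    p=robot.get_ee_pos()-O;print(np.array([p@cx,p@ey,p@cz])*1000,robot.get_force(),robot.get_t())
print(robot.line_to(col(-.5,y,140),vel=.08,threshold=8));st()
print(robot.line_to(col(-.5,y,133),vel=.03,threshold=6));robot.sleep(.4);st()
c=wrist("b2")
E
```

```text
False
[ -0.51  -0.84 139.93] [ 0.4  -0.49  1.12] 16.025
False
[ -0.34  -0.89 133.33] [ 0.78 -0.61  2.01] 16.8083
```

View pics/b2.png

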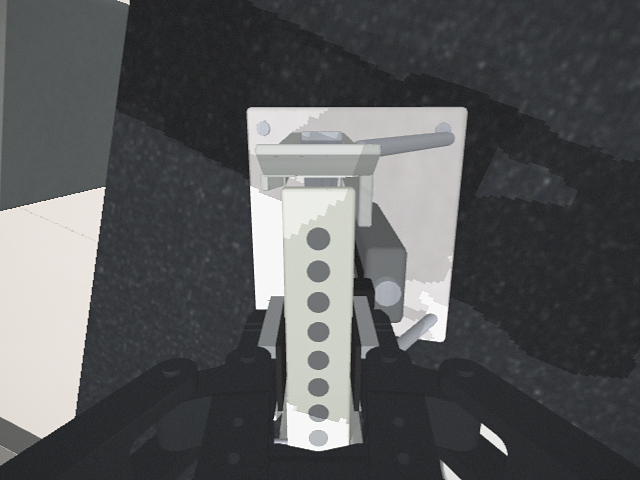

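```bash
python3 - <<'E'
from h import *
np.set_printoptions(precision=2,suppress=True)
y=-.8
def st(): 
    p=robot.get_ee_pos()-O;print(np.array([p@cx,p@ey,p@cz])*1000,robot.get_force(),robot.get_t())
print(robot.line_to(col(-.4,y,132),vel=.03,threshold=5));robot.sleep(.3);st()
robot.move_gripper(.5);st()
robot.line_to(col(-.4,y,190),vel=.12);robot.sleep(.2);st()
c=wrist("b3")
E
```

```text
False
[ -0.33  -0.93 132.03] [ 1.6  -0.81  1.  ] 17.4083
[ -0.67  -0.59 131.6 ] [ 0.86  0.45 -0.73] 17.75
[ -0.84  -0.52 188.86] [-0.44 -0.54  0.18] 18.5833
```

View pics/b3.png

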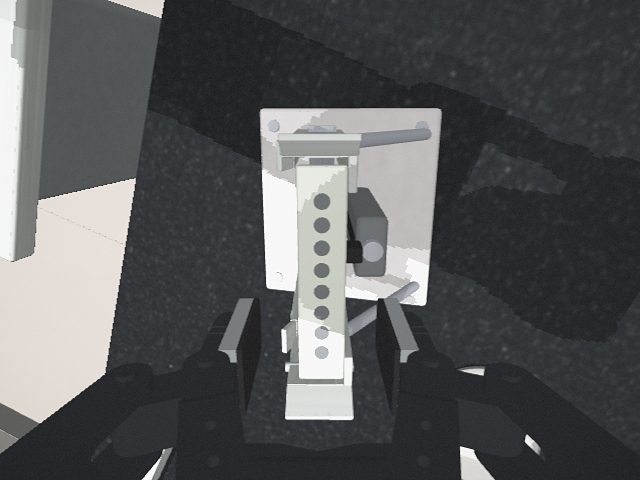

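```bash
python3 - <<'E'
from h import *
np.set_printoptions(precision=2,suppress=True)
def st(): 
    p=robot.get_ee_pos()-O;f=robot.get_force();print(np.array([p@cx,p@ey,p@cz])*1000,np.array([f@cx,f@ey,f@cz]),robot.get_t())
robot.move_gripper(0,60);print(robot.get_grip_width())
robot.line_to(col(0,0,159),vel=.12);st()
print(robot.line_to(col(0,0,140),vel=.05,threshold=30));st()
print(robot.line_to(col(0,0,125),vel=.05,threshold=40));st()
print(robot.line_to(col(0,0,112.5),vel=.05,threshold=45));st();robot.sleep(.3);st()
c=wrist("b4")
E
```

```text
-0.0014160205105758126
[ -0.25   0.14 158.67] [-0.15  0.38  0.68] 19.525
False
[  0.43  -0.49 140.6 ] [ 1.27 -1.6   3.6 ] 20.0583
False
[  0.79  -0.48 126.1 ] [ 0.93 -1.91  5.39] 20.5083
False
[  0.94  -0.57 114.  ] [ 1.37 -1.27  7.78] 20.9083
[  0.95  -0.57 114.16] [ 1.18 -2.12  8.87] 21.2083
```

View pics/b4.png

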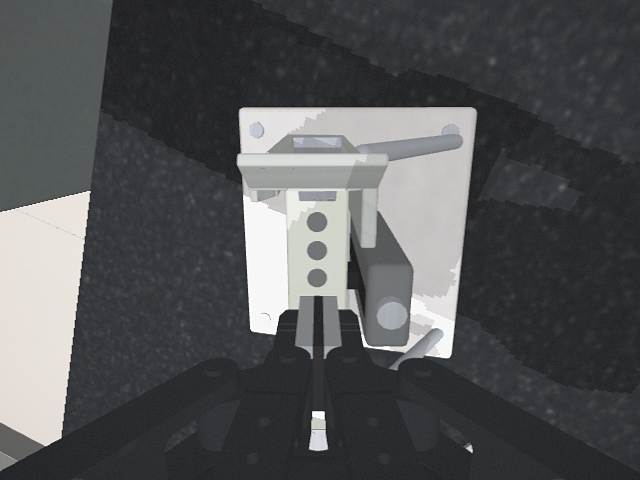

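```bash
python3 - <<'E'
from h import *
np.set_printoptions(precision=2,suppress=True)
def st(): 
    p=robot.get_ee_pos()-O;f=robot.get_force();print(np.array([p@cx,p@ey,p@cz])*1000,np.array([f@cx,f@ey,f@cz]),robot.get_t())
print(robot.line_to(col(-.5,0,110.3),vel=.03,threshold=40));robot.sleep(.3);st()
robot.line_to(col(-.5,0,116),vel=.04);st()
robot.line_to(col(0,0,123),vel=.05);robot.sleep(.2);st()
robot.line_to(col(0,0,190),vel=.15);robot.sleep(.2)
c=wrist("b5");W=cloud(c)
E_=np.array([.0007,.0007,.0008])
q=(W-E_-O);q=np.stack([q@cx,q@ey,q@cz],-1)*1000
for yy in (-40,-35,-30,-20,20,30,40):
    m=(abs(q[...,1]-yy)<2)&(abs(q[...,0])<7)&(q[...,2]>80);print(yy,np.median(q[m][:,2]) if m.any() else None)
E
```

```text
False
[  0.76  -0.59 112.19] [ 2.06 -1.22  9.14] 21.8083
[  0.73  -0.58 117.98] [ 2.04 -1.93  8.7 ] 22.1
[ -0.54   0.41 122.08] [ 0.52 -0.62  0.23] 22.5917
-40 None
-35 None
-30 None
-20 119.91349126141404
20 120.63737896330838
30 119.8306829015486
40 119.91928128352986
```

View pics/b5.png

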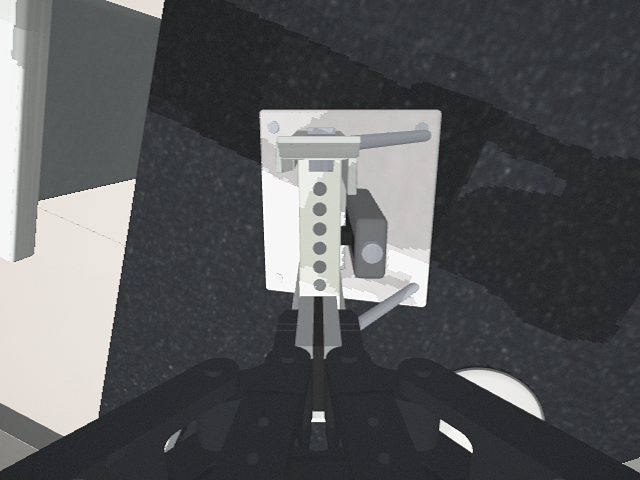

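```bash
python3 - <<'E'
from h import *
robot.line_to(col(0,0,235),vel=.25)
robot.move_gripper(.45,30)
R=down(np.radians(-34))
robot.move_ptp(np.array([.547,-.328,.21]),R);robot.sleep(.3)
ctr,yaw,rr=findstrip("c1",R,np.array([.547,-.328,.20]))
ctr=ctr-[.0007,.0007];print(ctr,yaw,robot.get_t())
W=cloud(wrist());
m=(W[...,2]>.06)&(W[...,2]<.3)
w=W[m];w=w[np.hypot(w[:,0]-.547,w[:,1]+.328)<.15]
import numpy as np
d=w[:,:2]-ctr; print("tool-frame near tall", np.percentile(d@R[:2,0],[1,50,99]),np.percentile(d@R[:2,1],[1,50,99]),len(w))
np.save("B.npy",[*ctr,yaw])
E
```

```text
c1 3990 ((549.7700805664062, -325.7356262207031), (104.1387939453125, 21.9527530670166), 56.72835159301758) 0.03280456188754949
[ 0.54907008 -0.32643563] 146.72835159301758 26.2333
tool-frame near tall [-0.05872007  0.01773253  0.13962048] [-0.10340195 -0.0103467   0.06251625] 67655
```

View pics/c1.png

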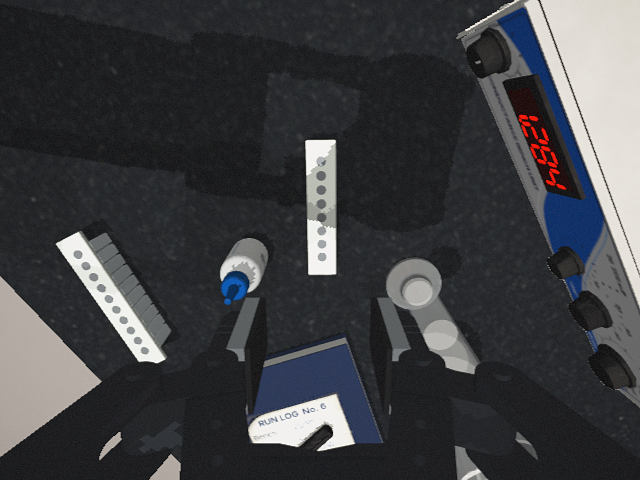

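```bash
python3 - <<'E'
from h import *
np.set_printoptions(precision=1,suppress=True)
x,y,yaw=np.load("B.npy");yaw-=180;R=down(np.radians(yaw));print(yaw)
robot.move_ptp([x,y,.2],R);robot.sleep(.3)
c=wrist();W=cloud(c)-[.0007,.0007,.0008]
d=(W-[x,y,0]);tx=d@R[:,0]*1000;ty=d@R[:,1]*1000;z=d[...,2]*1000
m=np.zeros(z.shape,bool);m[225:310,205:285]=1
for lo,hi in ((5,30),(30,55),(55,70),(70,85),(85,105)):
    k=m&(z>lo)&(z<hi)
    if k.any(): print(lo,k.sum(),np.percentile(tx[k],[2,98]),np.percentile(ty[k],[2,98]))
m[:]=0;m[255:310,385:445]=1
k=m&(z>3)&(z<20)
print("cyl",k.sum(),tx[k].min(),tx[k].max(),ty[k].min(),ty[k].max())
np.save("c2.npy",np.concatenate([W,c["frame"]],-1));np.save("c2T.npy",c["Tt"])
E
```

```text
-33.27164840698242
5 362 [-71.7 -45.4] [28.9 45.3]
30 1032 [-74.3 -45.9] [29.2 54.1]
55 169 [-68.9 -52. ] [35.6 46.8]
70 484 [-69.2 -52.6] [36.  52.1]
85 86 [-63.  -58.4] [41.7 46.6]
cyl 1299 57.37209644850817 102.1173696384473 48.101558500933336 93.0474871549231
```

```bash
python3 - <<'E'
from h import *
np.set_printoptions(precision=4,suppress=True)
x,y,yaw=np.load("B.npy");yaw-=180;R=down(np.radians(yaw))
robot.line_to([x,y,.06],vel=.2)
print(robot.line_to([x,y,.011],vel=.08,threshold=7));robot.sleep(.2)
print(robot.get_ee_pos(),robot.get_force())
robot.move_gripper(0,40);print("grip",robot.get_grip_width(),robot.get_force())
robot.line_to([x,y,.25],vel=.2);robot.sleep(.5)
c=wrist("c3");np.save("c3.npy",np.concatenate([cloud(c),c["frame"]],-1));np.save("c3T.npy",c["Tt"])
print(c["hand_eye"][:3,3],robot.get_t());held("c3")
E
```

```text
False
[ 0.5495 -0.3268  0.0117] [-0.3042 -0.6674  0.948 ]
grip 0.24573922287242425 [-0.3271 -0.24    1.601 ]
[ 0.0001 -0.076  -0.1435] 30.8667
px rows 191 median z -21.222381483690533
z vs y slope deg 0.012368403820304266 z at y=0 -21.212944944633914
y min -52.92974288563395 -52.26391599759675
mid x 0.2615259713723727 slope deg 0.4200522848137705
```

View pics/c3.png

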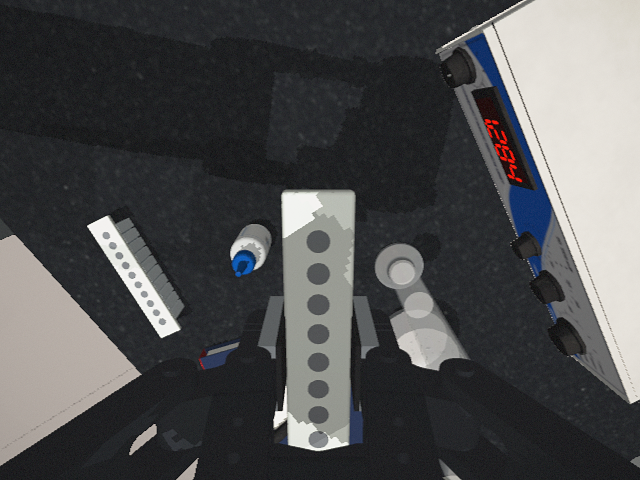

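```bash
python3 - <<'E'
from h import *
np.set_printoptions(precision=2,suppress=True)
R=Rcol(1);y=.4
def st(): 
    p=robot.get_ee_pos()-O;print(np.array([p@cx,p@ey,p@cz])*1000,robot.get_force(),robot.get_t())
robot.move_ptp(col(-.5,y,235),R)
robot.line_to(col(-.5,y,180),vel=.15);robot.sleep(.3);st()
print(robot.line_to(col(-.5,y,140),vel=.08,threshold=8));st()
print(robot.line_to(col(-.5,y,131.3),vel=.03,threshold=6));robot.sleep(.4);st()
c=wrist("d1")
E
```

```text
[ -0.09   0.15 180.99] [-0.67 -0.24 -1.13] 33.0917
False
[ -0.52   0.36 139.95] [-0.05 -0.18 -0.18] 33.7417
False
[ -0.44   0.35 131.43] [0.87 0.17 0.06] 34.5833
```

View pics/d1.png

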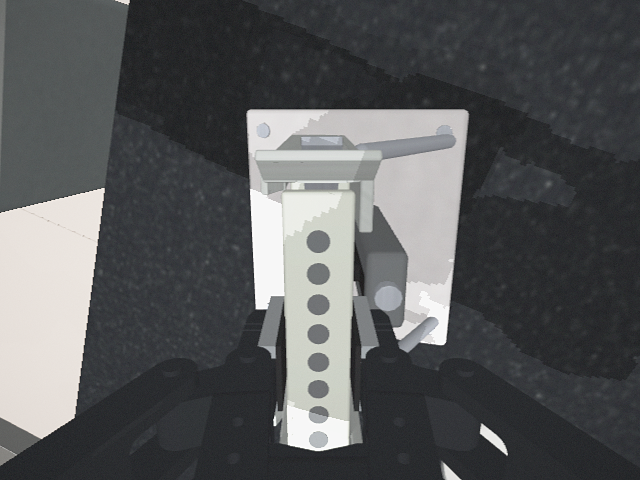

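```bash
python3 - <<'E'
from h import *
np.set_printoptions(precision=2,suppress=True)
y=.4
def st(): 
    p=robot.get_ee_pos()-O;print(np.array([p@cx,p@ey,p@cz])*1000,robot.get_force(),robot.get_t())
print(robot.line_to(col(-.4,y,130.5),vel=.03,threshold=5));robot.sleep(.3);st()
robot.move_gripper(.5);st()
robot.line_to(col(-.4,y,190),vel=.12);robot.sleep(.2);st()
c=wrist("d2");W=cloud(c)
q=(W-E_-O);q=np.stack([q@cx,q@ey,q@cz],-1)*1000
for yy in (-45,-30,-20,20,30,45):
    m=(abs(q[...,1]-yy)<2)&(abs(q[...,0])<7)&(q[...,2]>80);print(yy,np.median(q[m][:,2]) if m.any() else None)
E
```

```text
False
[ -0.26   0.32 131.15] [1.66 1.76 4.75] 35.1833
[ -0.67   0.54 129.94] [-0.52  0.66 -0.24] 35.525
[ -0.85   0.66 188.85] [-0.03  1.01  1.03] 36.375
-45 151.83687969344004
-30 151.8787243515386
-20 151.91975431216724
20 151.77913769407638
30 151.9777866528892
45 151.8847648798828
```

View pics/d2.png

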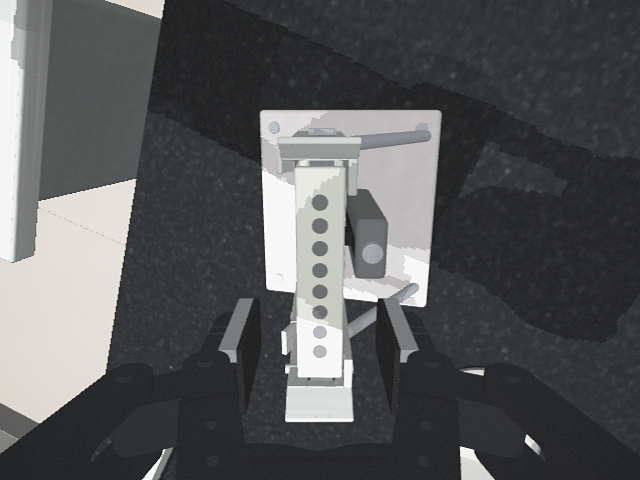

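```bash
python3 - <<'E'
from h import *
np.set_printoptions(precision=2,suppress=True)
def st(): 
    p=robot.get_ee_pos()-O;f=robot.get_force();print(np.array([p@cx,p@ey,p@cz])*1000,np.array([f@cx,f@ey,f@cz]),robot.get_t())
robot.move_gripper(0,60)
robot.line_to(col(0,0,157),vel=.12);st()
print(robot.line_to(col(0,0,138),vel=.05,threshold=35));st()
print(robot.line_to(col(-.5,0,122),vel=.05,threshold=45));st()
print(robot.line_to(col(-.5,0,109.5),vel=.04,threshold=45));robot.sleep(.4);st()
p=robot.get_ee_pos()-O
if p@cz*1000>112.8: robot.line_to(col(-.5,0,108),vel=.03,threshold=40);robot.sleep(.4);st()
robot.line_to(col(-.5,0,116),vel=.04);st()
robot.line_to(col(0,0,124),vel=.05);robot.sleep(.2);st()
robot.line_to(col(0,0,200),vel=.15);robot.sleep(.3)
c=wrist("d3");W=cloud(c)
q=(W-E_-O);q=np.stack([q@cx,q@ey,q@cz],-1)*1000
for yy in (-45,-30,-20,20,30,40):
    m=(abs(q[...,1]-yy)<2)&(abs(q[...,0])<7)&(q[...,2]>80);print(yy,np.median(q[m][:,2]) if m.any() else None)
E
```

```text
[ -0.23   0.12 156.74] [-0.15 -0.27 -0.23] 37.3333
False
[  1.23  -0.69 140.27] [-0.19  0.78  8.72] 37.8667
False
[  1.28  -0.79 125.36] [-1.06  1.42 12.99] 38.3333
False
[  1.37  -0.84 113.06] [-0.61  2.04 12.77] 39.1917
[  1.4   -0.83 111.6 ] [-0.48  2.05 12.97] 39.8417
[  1.38  -0.92 119.43] [-0.04  1.14 12.47] 40.1917
[ -0.32   0.19 123.31] [0.3  0.26 0.09] 40.7
-45 None
-30 None
-20 120.02027206109216
20 120.2856354389279
30 120.05655504723576
40 120.00846204292641
```

View pics/d3.png

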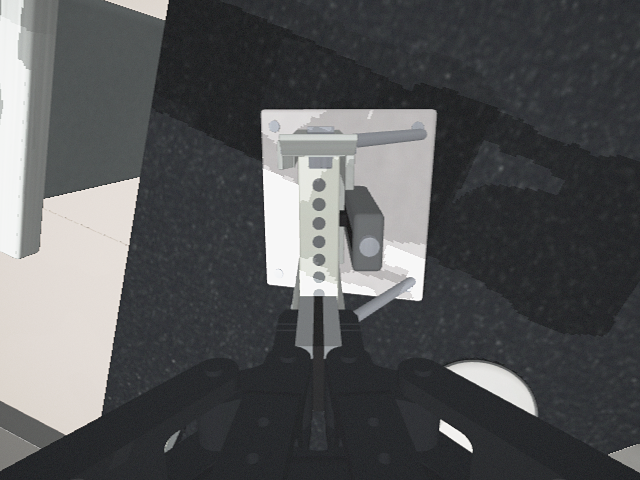

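```bash
python3 - <<'E'
from h import *
robot.line_to(col(0,0,250),vel=.2);robot.move_gripper(1.0)
robot.move_ptp(np.array([.485,.036,.30]),down(np.radians(18.5)));robot.sleep(.3)
c=wrist("e1");W=cloud(c)
q=(W-E_-O);q=np.stack([q@cx,q@ey,q@cz],-1)*1000
for yy in (-41,-30,-20,0,20,30,41):
    m=(abs(q[...,1]-yy)<2)&(abs(q[...,0])<7)&(q[...,2]>80);print(yy,np.median(q[m][:,2]) if m.any() else None)
a=c["frame"][:,:,::-1];cv2.imwrite("pics/e1z.png",cv2.resize(a[90:320,215:395],(470,600),interpolation=2))
c=robot.capture("top");cv2.imwrite("pics/e2.png",c["frame"][:,:,::-1]);print(robot.get_t())
E
```

```text
-41 119.77623595257697
-30 120.02491538035883
-20 120.06218547305279
0 371.4208301112182
20 119.95505363768082
30 120.03756055425558
41 119.92546425625966
43.7417
```

View pics/e1z.png

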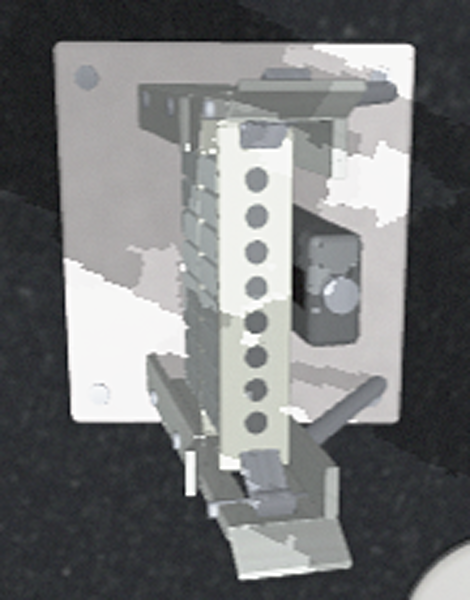

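View pics/e2.png

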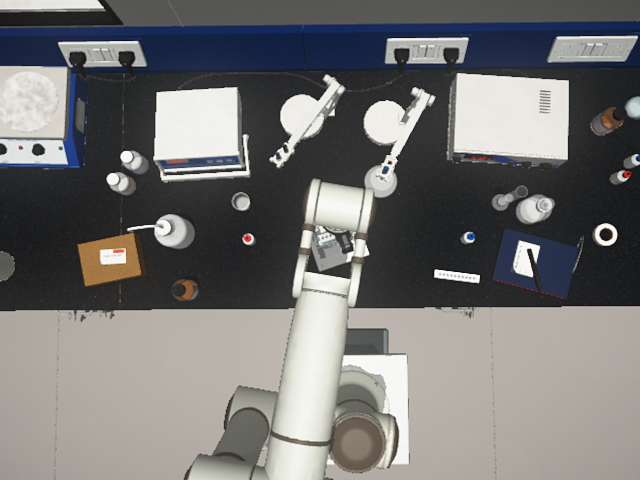

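The close-up shows both catch blades over the lugs of the upper strip, at (263,135) and (263,470). The lower strip is visible beneath it. In the top view, the long strip (457,275), the bottles and the glassware stand where they were.

```bash
python3 - <<'E'
from bench import robot
print(robot.get_force(),robot.get_t());print(robot.job_done())
E
```

```text
[ 0.17346756 -0.24420003  0.2363169 ] 43.7417
the job is handed in; nothing more can be done
None
```

Both eight-cell strips are in the magazine, one on the other and held down by the catches. I handed the job in at 43.7 s, within the 62 s limit.

- **How it was done:** I gripped each strip across its width, stood it on the lifter (the second on the latched first strip) and let go. I then pressed it down the column with the closed fingers to about 112 mm, well past the 6 mm safe mark. The force along the column at the bottom was about 9 N for the first strip and 13 N for the second, in line with the spring.
- **Final position:** After letting go, the upper strip's top measured 119.8–120.1 mm along its length, where 120 mm is the latched height. Both catch blades show over its lugs, and the arm was clear with about 0 N on the tool.
- **Other items:** In the last top view the long strip, the bottles and the glassware stand where they were at the start. I compared these by eye and did not measure them.
- **Mismatches along the way:**
  - The wrist-camera calibration was off by about 0.7–0.8 mm in each axis; I corrected for this.
  - The arm gave by 2–4 mm under the spring load, so each strip needed a second, deeper press command.

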